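# Shut the tagged valve in the bench air box

## Robot

A 6-joint arm with a two-finger parallel gripper is mounted at the origin on the work surface. World frame = base frame: x ahead of the robot, y to its left, z up, the work surface at z = 0. Lengths are in m, angles in degrees, forces in N, time in s.
With the tool pointing down it reaches from about 0.3 to 0.875 m from the base axis. Payload 6.4 kg.
Tool frame: the origin (TCP) lies at the very end of the fingers, on their centre line; the grasp point (between the pads) lies 19 mm behind it; z points along the fingers, y is the line along which they close (so a half turn about z gives the same grasp; the last joint's range is limited). The gripper opens to 85 mm and grips with 20 to 120 N. Pads are 22 mm wide; open, the fingers measure 114 mm over their backs; the gripper's body (76 mm by 85 mm) begins 54 mm behind the grasp point. The pads swing forward as they close: fully open they stand 13 mm farther back than shut.
Start: joints at [-85.789, 10.359, 92.074, -0, 77.567, -11.82], TCP at [0.159, -0.553, 0.231] pointing down, gripper open.
Joint ranges: [-171.53, 171.53], [-51.25, 118.39], [17.06, 147.69], [-65.23, 245.23], [0, 150.52], [-178.68, 178.68]. Speed limits (degrees/s): [147.25, 147.25, 172.46, 180, 180, 180].

## Interface

Orientations are given as [roll, pitch, yaw] about the fixed x, y, z axes, in that order (R = Rz(yaw) Ry(pitch) Rx(roll)).
In Python, from plant import readout, eyes, workorder gives the robot as it stands.
- The arm moves only by the shell command python3 -m crank 'ROWS'. ROWS is text: rows parted by semicolons, each of 7 numbers parted by spaces: the shift along the tool's x, y, z in m, then the turn, a rotation vector about the tool's x, y, z in rad, then the opening, from 0 (shut) to 1 (fully open). A call has exactly 10 rows; each row shifts and turns the commanded pose from where the row before left it, along the tool's axes as they then stand; what a row does not reach is not made up. A row lasts 1/8 s, in which the tool goes at most 62.5 mm and 10.7 degrees, less where a joint would pass 70% of its speed; a pose out of reach is approached as far as the arm can. A call with a gripper value outside its range is refused whole. The fingers move at their own pace and stop on an object; the grip force is fixed at half the most. Time passes only in rows, so rows that do not move let the fingers close, or fill a call up. It gives the time, the measured TCP pose, the force, the opening and the grip force at its end, in the units of the state.
- readout.observe(): the state, without advancing time (a new reading comes with each control period).
- eyes.snapshot(name): name is "side" or "top" or "wrist"; returns a dict with "frame" (480x640x3 uint8, red, green, blue), "depth" (480x640 float32, m along the optical axis (not along the pixel's ray), 0 where there is no reading), "fx", "fy", "cx", "cy" (pixels), "R" (3x3) and "t" (3): a world point X has camera coordinates R X + t. Camera axes: x right, y down, z forward; pixel columns grow to the right and rows downward; lengths in m; the calibration is good to about 2 mm. A picture is of the moment at which its call begins.
- workorder.sign_off(): hands the job in; it is judged then, once.
The state is a dict: "time_s": time; "q": joint angles; "joint_vel": joint speeds; "joint_efforts": joint torques, N m; "tool_pos": TCP position; "orientation": TCP orientation; "wrist_force": force on the tool from outside, world axes, zero at the start; "wrist_torque": the same for the moment, N m; "gripper_width": finger opening in m; "grip_force": force on a finger pad.
Only numpy, scipy, OpenCV 4.12 (cv2) and the standard library are available. Lean on these libraries where they do the work, as an engineer would, in place of code of your own. Each camera call takes 0.05 s, during which the arm holds its last target. There are 200 camera calls.

## Task

Push the sliding cover of the grey valve box on the bench all the way to the left (as the robot sees it) to uncover the two valve levers, then push the lever that carries the round disc clockwise (seen from above) until it is fully shut, square across its pipe. Push with the fingertips only, leave the other lever as it is, and do not disturb the jar, tin and two wrenches lying about.

Things in the scene. Friction and masses are not known exactly. Their poses are not given: they have to be found in the camera images.
- valve_box: Fixed grey steel box, 182 mm (x) by 476 mm (y), 86 mm high, with 6 mm wide guide rails along both long edges up to 98 mm. Origin: centre of its underside, on the bench; its x points away from the robot, y to the left along the box, z up. The half at +y is a closed housing, the half at -y an open well with two valves under the cover.
- well (a point): Middle of the well's floor, 6 mm above the bench; axes are the box's. Inside the well measures 162 mm (x) by 228 mm (y). Two lever pivots stand at x = 20 mm, y = -56 and +39 mm from here; either may be the marked one. 22 mm pipes along x, 34 mm above the bench, pass under the levers and stick out of the box in front by up to 20 mm and behind by up to 90 mm.
- cover (a joint): m: steel cover plate 160 x 238 x 6 mm (top 94 mm above the bench) that slides along the box's +y. 0 = well covered; 0.225 = fully open on its stop, parked over the closed housing. Starts at 0 to 0.03. It takes about 2.5 N plus 6 N per m/s and stays where it is left; it cannot be lifted.
- cover_face (a point): Middle of the upright face of the thumb ramp on the cover, 105 mm above the bench. The ramp is 110 mm wide along the box's x; the face looks to the box's -y (right) and rises from 94 to 116 mm above the bench; from its top the ramp slopes down over 45 mm towards +y, so it is pushed from its right side towards +y. Axes are the box's.
- marked_lever (a joint): The lever to be shut, rad: 0 = open, bar along its pipe, pointing from the pivot to the box's -x; grows clockwise seen from above to 1.571 = shut on its stop, bar pointing to the box's +y (left). Starts at 0 to 0.25. Needs 0.12 N m (3 N at 45 mm from the pivot); stays where it is left.
- marked_pivot (a point): Pivot axis of the lever to be shut, 70 mm above the bench. The bar is 14 mm wide, 12 mm thick (64 to 76 mm above the bench), and reaches 65 mm from the pivot to its tip, 8 mm behind the pivot. On top, centred on the pivot, it carries a flat round aluminium disc 42 mm across, 4 mm thick. The frame turns with the lever: -x points along the bar to the tip.
- marked_tip (a point): Free end of the lever to be shut: middle of the end of the bar, 65 mm from the pivot, 70 mm above the bench. Frame turns with the lever.
- plain_lever (a joint): The other lever, to be left alone; rad: 0 = open, bar along its pipe, pointing from the pivot to the box's -x; grows clockwise seen from above to 1.571 = shut on its stop, bar pointing to the box's +y (left). Starts at 0 to 0.25. Needs 0.12 N m (3 N at 45 mm from the pivot); stays where it is left.
- plain_tip (a point): Free end of the other lever, the same bar but with only a small 12 mm stud on its pivot in place of the disc; 70 mm above the bench. Frame turns with the lever.
- jar: Loose amber glass screw jar, 64 mm diameter, 75 mm high, stands on the bench beyond the right-hand end of the box. Origin: centre of its underside. Leave alone.
- tin: Loose aluminium tin, 60 mm diameter, 90 mm high, stands behind the left half of the box. Origin: centre of its underside. Leave alone.
- wrench: Loose steel wrench, 180 mm long, lying on the bench in front of the left half of the box, roughly along the box's y. Origin: under its middle. Leave alone.
- spanner: Loose shorter steel wrench, 140 mm long, lying on the bench beyond the left-hand end of the box, roughly along its x. Origin: under its middle. Leave alone.

How it is judged (in metres and radians):
On the way, in this order (a step that is already met when the one before it is completed fails the run):
1. the cover has been pushed fully open, more than 200 of its 225 mm (value of joint cover above 0.2 m), for 0.2 s.
2. the lever with the disc has been pushed shut (value of joint marked_lever above 1.44 rad), for 0.2 s.
At the end, for the whole second after the job is handed in: The cover is open by more than 200 mm of its 225 mm, the lever with the disc is within 0.13 rad (7 degrees) of its shut stop and at rest, the other lever's tip is within 20 mm of its starting place, and the jar, tin and wrenches are within 30 mm of theirs (value of joint cover above 0.2 m and value of joint marked_lever above 1.44 rad and not (distance of plain_tip from where it was at the start of the episode above 0.02 m) and velocity of joint marked_lever below 0.05 rad/s and not (distance of jar from where it was at the start of the episode above 0.03 m) and not (distance of tin from where it was at the start of the episode above 0.03 m) and not (distance of wrench from where it was at the start of the episode above 0.03 m) and not (distance of spanner from where it was at the start of the episode above 0.03 m)); the robot touches nothing.
It fails at once if the other lever is swung (its tip moves more than 20 mm) (distance of plain_tip from where it was at the start of the episode above 0.02 m).
It fails at once if the jar, tin or a wrench is pushed, lifted or carried more than 30 mm (distance of any of jar, tin, wrench, spanner from where it was at the start of the episode above 0.03 m).
It also fails if it takes over 51 s, if anything falls off the work surface, if the arm or the gripper's body presses on something with over 40 N, if the wrist force passes 120 N, or if a joint passes its speed limit or range.

## Working session

There is one attempt and no reset: what is moved stays moved. The work goes in short steps, Python scripts to look and compute and a shell command to move; the robot and the scene stay as the last step left them, time stands still between calls to the robot, and variables do not carry over. Pictures are saved under pics/ and viewed, at most 10 in all, crops included, and the job is handed in when it is done.

```bash
mkdir -p pics
python3 - <<'E'
from plant import readout, eyes
import cv2,numpy as np
s=readout.observe(); print(s['time_s'],s['tool_pos'],s['orientation'],s['wrist_force'],s['gripper_width'])
for n in ('top','side'):
    c=eyes.snapshot(n); cv2.imwrite(f'pics/{n}0.png',c['frame'][:,:,::-1]); np.savez(f'{n}0.npz',**c)
    print(n,c['fx'],c['cx'],c['cy'],c['R'].tolist(),c['t'].tolist())
E
```

```text
0.0 [ 0.1587695  -0.55208443  0.2303977 ] [-1.79903657e+02 -2.05942158e-02  1.60317134e+01] [-0.07887907 -0.33361495 -0.13730676] 0.0853641230296172
top 605.1698849537524 323.3699927075621 233.46333979847262 [[-0.02063468674737839, -0.999786408051255, 0.0011610248950083182], [-0.9973397294456247, 0.02050295772377272, -0.0699506454145032], [0.06991190007549454, -0.002601345910572478, -0.9975497778192766]] [0.09239024378342915, 0.5398609152838016, 1.3202844707669035]
side 438.85202909781486 320.63554522636514 242.80671589893828 [[0.9871968482775696, -0.15840986317538636, 0.018673457087221828], [-0.09233404734474732, -0.6629926632700481, -0.74290992196297], [0.13006462413650716, 0.7316741376451976, -0.6691308914176546]] [-0.5588267774480532, 0.1472144414102259, 0.9168860699000215]
```

View pics/top0.png

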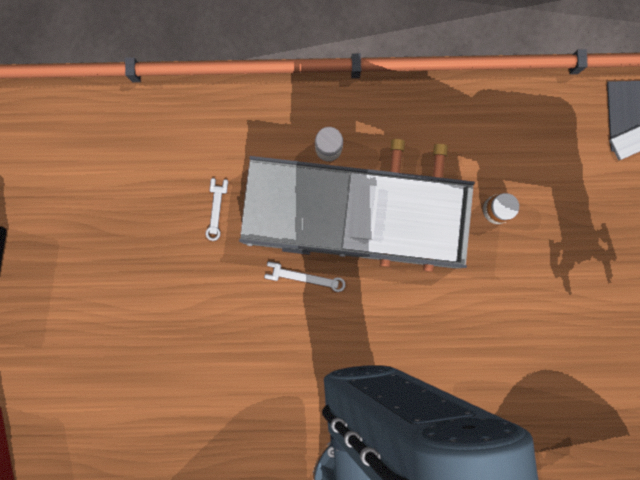

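View pics/side0.png

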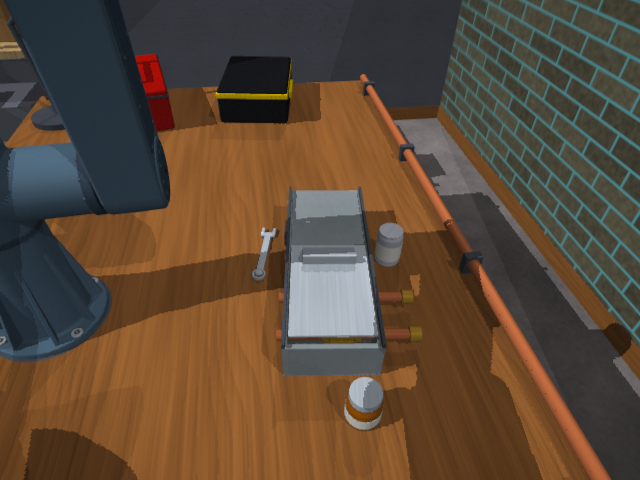

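```bash
cat > h.py <<'E'
import numpy as np,cv2
def cloud(c):
    d=c['depth'];v,u=np.indices(d.shape)
    P=np.stack([(u-c['cx'])/c['fx']*d,(v-c['cy'])/c['fy']*d,d],-1)
    P=(P-c['t'])@c['R']; P[d==0]=np.nan
    return P
def onplane(c,u,v,z):
    r=c['R'].T@np.array([(u-c['cx'])/c['fx'],(v-c['cy'])/c['fy'],1]);o=-c['R'].T@c['t']
    return o+r*(z-o[2])/r[2]
def fitbox(c):
    P=cloud(c);m=(P[...,2]>.078)&(P[...,2]<.125)&(P[...,0]>.3)
    n,l,st,ce=cv2.connectedComponentsWithStats(m.astype(np.uint8))
    k=1+np.argmax(st[1:,4]); Q=P[l==k]
    (cx,cy),(w,h),a=cv2.minAreaRect((Q[:,:2]*1000).astype(np.float32))
    if w<h: a+=90   # long axis direction
    a=(a+180)%180
    return np.array([cx,cy])/1000,sorted((w,h)),a,Q
E
python3 - <<'E'
import numpy as np
from h import *
for n in('top','side'):
    c=dict(np.load(n+'0.npz'));C,wh,a,Q=fitbox(c);print(n,C,wh,a)
    y=np.array([np.cos(np.radians(a)),np.sin(np.radians(a))]);x=np.array([y[1],-y[0]])
    q=Q[:,:2]-C; lx=q@x;ly=q@y
    for b in np.arange(-.24,.24,.01):
        m=(abs(ly-b)<.005)&(abs(lx)<.04)
        if m.any(): print('%.3f z%.4f'%(b,np.median(Q[m,2])),end=' ')
    print()
    r=(Q[:,2]>.1)&(abs(lx)<.06); print('ramp',r.sum(),lx[r].min(),lx[r].max(),np.percentile(ly[r],[0,2,50,100]), Q[r,2].max())
for p in[(250,158),(474,183),(467,267),(241,248)]:print(onplane(dict(np.load('top0.npz')),*p,.098))
E
```

```text
top [0.58177362 0.00990077] [182.92677307128906, 477.6947021484375] 82.27960968017578
-0.240 z0.0853 -0.230 z0.0854 -0.220 z0.0905 -0.210 z0.0932 -0.200 z0.0932 -0.190 z0.0933 -0.180 z0.0932 -0.170 z0.0931 -0.160 z0.0933 -0.150 z0.0935 -0.140 z0.0935 -0.130 z0.0933 -0.120 z0.0934 -0.110 z0.0934 -0.100 z0.0934 -0.090 z0.0936 -0.080 z0.0934 -0.070 z0.0935 -0.060 z0.0931 -0.050 z0.0932 -0.040 z0.0945 -0.030 z0.1144 -0.020 z0.1095 -0.010 z0.1052 0.000 z0.1007 0.010 z0.0956 0.020 z0.0919 0.030 z0.0857 0.040 z0.0861 0.050 z0.0856 0.060 z0.0855 0.070 z0.0858 0.080 z0.0857 0.090 z0.0854 0.100 z0.0854 0.110 z0.0860 0.120 z0.0856 0.130 z0.0858 0.140 z0.0855 0.150 z0.0856 0.160 z0.0852 0.170 z0.0859 0.180 z0.0855 0.190 z0.0856 0.200 z0.0860 0.210 z0.0857 0.220 z0.0863 0.230 z0.0858 
ramp 1020 -0.055602445926287436 0.0599976478543074 [-0.20908742 -0.03714337 -0.01845872  0.01586888] 0.12302166278207363
side [0.58195032 0.00793568] [182.43885803222656, 479.2730407714844] 82.3167724609375
-0.240 z0.0846 -0.230 z0.0864 -0.220 z0.0932 -0.210 z0.0945 -0.200 z0.0947 -0.190 z0.0946 -0.180 z0.0944 -0.17
[... 153 characters left out ...]
0.0943 -0.060 z0.0945 -0.050 z0.0945 -0.040 z0.1017 -0.030 z0.1154 -0.020 z0.1109 -0.010 z0.1059 0.000 z0.1015 0.010 z0.0965 0.020 z0.0942 0.030 z0.0869 0.040 z0.0863 0.050 z0.0861 0.060 z0.0863 0.070 z0.0864 0.080 z0.0863 0.090 z0.0863 0.100 z0.0864 0.110 z0.0861 0.120 z0.0861 0.130 z0.0865 0.140 z0.0863 0.150 z0.0861 0.160 z0.0864 0.170 z0.0861 0.180 z0.0859 0.190 z0.0862 0.200 z0.0857 0.210 z0.0861 0.220 z0.0860 0.230 z0.0863 
ramp 694 -0.053654183658569055 0.05472495188297229 [-0.03953079 -0.03864028 -0.0339443   0.00427534] 0.11913155323180462
[0.69808037 0.23220992 0.098     ]
[ 0.63555347 -0.23616621  0.098     ]
[ 0.46026009 -0.21496086  0.098     ]
[0.50934662 0.25320353 0.098     ]
```

Run:
```python
import cv2
a=cv2.imread('pics/top0.png')[140:290,225:530];b=cv2.imread('pics/side0.png')[180:440,260:430]
cv2.imwrite('pics/crop0.png',cv2.resize(a,(793,390),interpolation=2))
```

```text
(no output)
```

View pics/crop0.png

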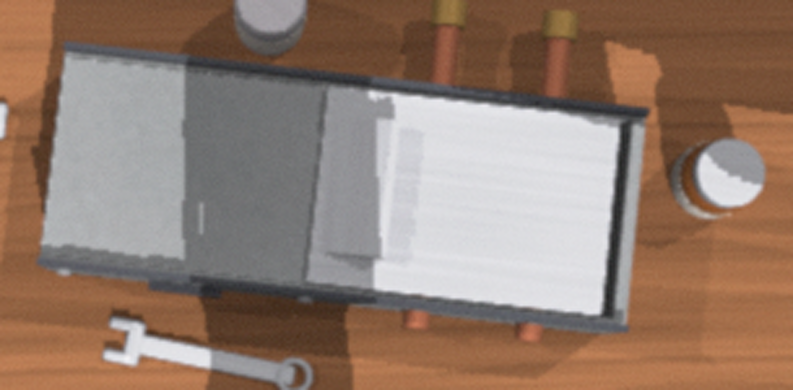

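The box is centred at about (0.582, 0.009) with its y axis at 82.3°. The cover face sits at box y ≈ -0.038, and the cover is already open by about 24 mm. The crop shows the ramp at columns 310-390 and the pipes at about (415, 320) and (530, 330). I'll align the tool with the box, shut the fingers and approach.

```bash
cat >> h.py <<'E'
C0=np.array([.5819,.009]);A=np.radians(82.3);Y=np.array([np.cos(A),np.sin(A)]);X=np.array([Y[1],-Y[0]])
def tobox(p): d=np.asarray(p)[...,:2]-C0; return np.stack([d@X,d@Y,np.asarray(p)[...,2]],-1)
def show():
    from plant import readout
    s=readout.observe();print('t',s['time_s'],'box',tobox(s['tool_pos']).round(4),'rpy',np.round(s['orientation'],2),'F',np.round(s['wrist_force'],1),'w',s['gripper_width'])
E
python3 -m crank '0 0 0 0 0 0.138 0;0 0 0 0 0 0.138 0;0 0 0 0 0 0.138 0;0.034 -0.05 0 0 0 0 0;0.034 -0.05 0 0 0 0 0;0.034 -0.05 0 0 0 0 0;0.034 -0.05 0 0 0 0 0;0.034 -0.05 0 0 0 0 0;0.034 -0.05 0 0 0 0 0;0 0 0 0 0 0 0'; python3 -c "
from h import *;show()"
```

```text
time_s: 1.35
tool_pos: [0.4031, -0.2791, 0.231]
orientation: [-179.9, 0.0, -7.3]
wrist_force: [-0.1, 0.1, 0.4]
gripper_width: -0.0002
grip_force: 0.0
t 1.35 box [-0.1386 -0.3095  0.231 ] rpy [-179.93    0.     -7.32] F [-0.1  0.1  0.4] w -0.0001999388448303547
```

```bash
python3 -m crank '0.028 -0.045 0 0 0 0.006 0;0.028 -0.045 0 0 0 0 0;0.028 -0.045 0 0 0 0 0;0.028 -0.045 0 0 0 0 0;0.027 -0.045 0 0 0 0 0;0 0 0.05 0 0 0 0;0 0 0.05 0 0 0 0;0 0 0.02 0 0 0 0;0 0 0.009 0 0 0 0;0 0 0 0 0 0 0'; python3 -c "
from h import *;show()"
```

```text
time_s: 2.6
tool_pos: [0.5698, -0.0799, 0.1022]
orientation: [180.0, 0.0, -8.1]
wrist_force: [1.0, 0.4, 0.3]
gripper_width: -0.0001
grip_force: 0.0
t 2.6 box [-1.000e-04 -8.970e-02  1.022e-01] rpy [ 1.80e+02  3.00e-02 -8.08e+00] F [1.  0.4 0.3] w -0.00012019314533559899
```

```bash
python3 -m crank '0 -0.022 0 0 0 0 0;0 -0.022 0 0 0 0 0;0 -0.022 0 0 0 0 0;0 -0.022 0 0 0 0 0;0 -0.022 0 0 0 0 0;0 -0.022 0 0 0 0 0;0 -0.022 0 0 0 0 0;0 -0.022 0 0 0 0 0;0 -0.022 0 0 0 0 0;0 -0.01 0 0 0 0 0'; python3 -c "
from h import *;show()"
```

```text
time_s: 3.85
tool_pos: [0.5999, 0.1282, 0.103]
orientation: [-180.0, -0.1, -8.0]
wrist_force: [-0.2, -3.5, 3.0]
gripper_width: -0.0004
grip_force: 1.6
t 3.85 box [0.0019 0.1206 0.103 ] rpy [-1.7998e+02 -1.2000e-01 -7.9700e+00] F [-0.2 -3.5  3. ] w -0.0003596681564861323
```

```bash
python3 -m crank '0 -0.006 0 0 0 0 0;0 -0.006 0 0 0 0 0;0 -0.006 0 0 0 0 0;0 -0.005 0 0 0 0 0;0 -0.004 0 0 0 0 0;0 -0.003 0 0 0 0 0;0 -0.002 0 0 0 0 0;0 0 0 0 0 0 0;0 0 0 0 0 0 0;0 0 0 0 0 0 0'; python3 -c "
from h import *;show()"
```

```text
time_s: 5.1
tool_pos: [0.603, 0.1589, 0.102]
orientation: [-180.0, 0.1, -8.0]
wrist_force: [-0.1, 0.8, 0.4]
gripper_width: 0.0
grip_force: 0.0
t 5.1 box [0.0009 0.1513 0.102 ] rpy [-1.7998e+02  6.0000e-02 -8.0300e+00] F [-0.1  0.8  0.4] w 1.418514563515908e-05
```

```bash
python3 -m crank '0 -0.002 0 0 0 0 0;0 -0.002 0 0 0 0 0;0 0 0 0 0 0 0;0 0.01 0 0 0 0 0;0 0.01 -0.02 0 0 0 0;0 0 -0.04 0 0 0 0;0 0 -0.04 0 0 0 0;-0.03 0 -0.04 0 0 0 0;-0.03 0 0 0 0 0 0;0 0 0 0 0 0 0'
python3 - <<'E'
from h import *
from plant import eyes
show()
ims=[]
for n in('top','side'):
    c=eyes.snapshot(n);np.savez(n+'1.npz',**c);ims.append(c['frame'][:,:,::-1])
a=cv2.resize(ims[0][140:290,330:530],(800,600),interpolation=2)
b=cv2.resize(ims[1][170:440,250:430],(400,600),interpolation=2)
cv2.imwrite('pics/t1.png',a);cv2.imwrite('pics/s1.png',b)
E
```

```text
time_s: 6.35
tool_pos: [0.541, 0.1516, 0.2446]
orientation: [-179.9, -0.2, -8.0]
wrist_force: [0.1, 0.4, -0.1]
gripper_width: -0.0001
grip_force: 0.0
t 6.35 box [-0.0596  0.1358  0.2446] rpy [-1.7994e+02 -1.5000e-01 -7.9800e+00] F [ 0.1  0.4 -0.1] w -7.230846986055912e-05
```

View pics/t1.png

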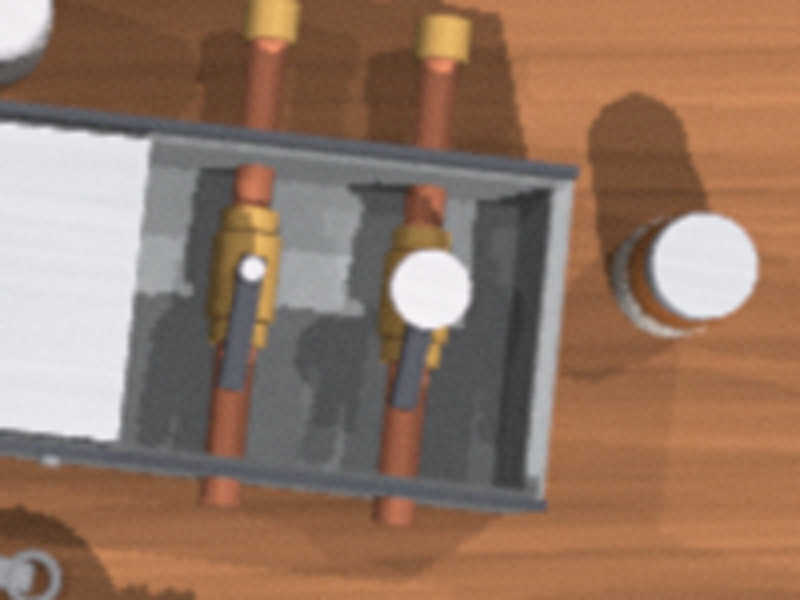

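View pics/s1.png

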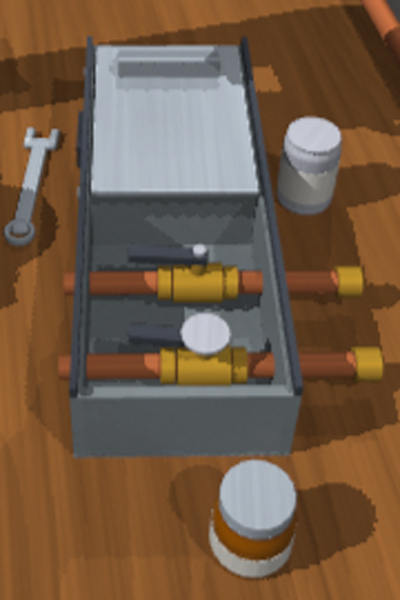

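The cover is open. The disc sits on the right-hand lever at crop pixel (430, 290), with its tip at (403, 408). The plain lever is on the left, with its stud at (252, 268) and tip at (232, 390).

Run:
```python
from h import *
c=dict(np.load('top1.npz'));C,wh,a,Q=fitbox(c)
f=c['frame'][140:290,330:530]
for n,u,v,z in[('disc',430,290,.08),('tip',403,408,.076),('stud',252,268,.085),('ptip',232,390,.076),('coverTop',150,145,.094),('coverBot',122,440,.094)]:
    print(n,tobox(onplane(c,330+u/4,140+v/4,z)).round(4))
P=cloud(c);B=tobox(P)
m=(B[...,2]>.095)&(B[...,2]<.125)&(abs(B[...,0])<.055)&(B[...,1]>.1)&(B[...,1]<.23);print('ramp y',np.percentile(B[m][:,1],[1,5,95]))
m=(abs(B[...,2]-.094)<.004)&(abs(B[...,0])<.05)&(B[...,1]<.1);print('cover edge',np.percentile(B[m][:,1],[.5,2]))
```

```text
disc [ 0.0178 -0.1692  0.08  ]
tip [-0.0457 -0.162   0.076 ]
stud [ 0.0181 -0.0739  0.085 ]
ptip [-0.0465 -0.0711  0.076 ]
coverTop [ 0.0755 -0.0128  0.094 ]
coverBot [-0.0804 -0.0151  0.094 ]
ramp y [0.14271118 0.17804645 0.22118005]
cover edge [-0.01190102 -0.01048629]
```

```bash
python3 -m crank '0.006 0.048 0 0 0 0 0;0.006 0.048 0 0 0 0 0;0.006 0.048 0 0 0 0 0;0.006 0.048 0 0 0 0 0;0.006 0.048 0 0 0 0 0;0.006 0.048 0 0 0 0 0;0 0.048 0 0 0 0 0;0 0 0.04 0 0 0 0;0 0 0.04 0 0 0 0;0 0 0 0 0 0 0'
python3 - <<'E'
from h import *
show()
p=np.array([.018,-.1695])
for t in [0,.1,.3,.5,.7,.9,1.1,1.3,1.45,1.571,1.63]:
    s,c=np.sin(t),np.cos(t);q=p+.042*np.array([-c,s])-(.007+.011*s+.0145*c)*np.array([s,c])
    print(t,q.round(4))
E
```

```text
time_s: 7.7
tool_pos: [0.5285, -0.1861, 0.1587]
orientation: [-179.8, 0.4, -8.1]
wrist_force: [-0.1, -0.0, 0.7]
gripper_width: -0.0002
grip_force: 0.0
t 7.7 box [-0.0268 -0.2005  0.1587] rpy [-179.82    0.4    -8.08] F [-0.1 -0.   0.7] w -0.00017264952256087582
0 [-0.024 -0.191]
0.1 [-0.026  -0.1877]
0.3 [-0.0292 -0.1801]
0.5 [-0.0308 -0.1713]
0.7 [-0.0303 -0.1617]
0.9 [-0.0274 -0.1519]
1.1 [-0.0219 -0.1427]
1.3 [-0.0139 -0.1348]
1.45 [-0.0066 -0.1302]
1.571 [ 0.     -0.1275]
1.63 [ 0.0034 -0.1266]
```

```bash
python3 -m crank '0 0.001 0.03 0 0 0 0;0 0 0.02 0 0 0 0;0 0 0.015 0 0 0 0;0 0 0.012 0 0 0 0;0 0 0.01 0 0 0 0;0 0 0.008 0 0 0 0;0 0 0 0 0 0 0;0 0 0 0 0 0 0;0 0 0 0 0 0 0;0 0 0 0 0 0 0'; python3 -c "
from h import *;show()"
```

```text
time_s: 8.95
tool_pos: [0.5306, -0.1877, 0.0676]
orientation: [180.0, -0.0, -8.0]
wrist_force: [0.9, 0.9, 0.7]
gripper_width: -0.0001
grip_force: 0.0
t 8.95 box [-0.0245 -0.2018  0.0676] rpy [ 1.7998e+02 -3.0000e-02 -8.0300e+00] F [0.9 0.9 0.7] w -9.384936743477227e-05
```

```bash
python3 -m crank '-0.0015 -0.007 0.005 0 0 0 0;0 -0.007 0 0 0 0 0;-0.003 -0.008 0 0 0 0 0;-0.0015 -0.009 0 0 0 0 0;0.0005 -0.0095 0 0 0 0 0;0.003 -0.010 0 0 0 0 0;0.0055 -0.009 0 0 0 0 0;0.008 -0.008 0 0 0 0 0;0 0 0 0 0 0 0;0 0 0 0 0 0 0'; python3 -c "
from h import *;show()"
```

```text
time_s: 10.2
tool_pos: [0.5508, -0.1218, 0.0621]
orientation: [-180.0, 0.0, -8.0]
wrist_force: [-1.1, 0.5, -0.0]
gripper_width: -0.0001
grip_force: 0.0
t 10.2 box [-0.0133 -0.1338  0.0621] rpy [-1.7996e+02  1.0000e-02 -8.0200e+00] F [-1.1  0.5 -0. ] w -9.643512352779201e-05
```

```bash
python3 -m crank '0.004 -0.003 0 0 0 0 0;0.004 -0.002 0 0 0 0 0;0.003 -0.001 0 0 0 0 0;0.002 0 0 0 0 0 0;0.002 0 0 0 0 0 0;0.001 0 0 0 0 0 0;0.001 0 0 0 0 0 0;0 0 0 0 0 0 0;0 0 0 0 0 0 0;0 0 0 0 0 0 0'; python3 -c "
from h import *;show()"
```

```text
time_s: 11.45
tool_pos: [0.5683, -0.1187, 0.0622]
orientation: [-180.0, 0.0, -8.0]
wrist_force: [-2.6, 1.9, -0.1]
gripper_width: -0.0001
grip_force: 1.4
t 11.45 box [ 0.0037 -0.1284  0.0622] rpy [-1.80e+02  1.00e-02 -8.03e+00] F [-2.6  1.9 -0.1] w -0.00010531749589701439
```

```bash
python3 -m crank '0.001 0 0 0 0 0 0;0.001 0 0 0 0 0 0;0.001 0 0 0 0 0 0;0.001 0 0 0 0 0 0;0 0 0 0 0 0 0;0 0 0 0 0 0 0;0 0 0 0 0 0 0;0 0 0 0 0 0 0;0 0 0 0 0 0 0;0 0 0 0 0 0 0'; python3 -c "
from h import *;show()"
```

```text
time_s: 12.7
tool_pos: [0.5691, -0.1187, 0.062]
orientation: [-180.0, 0.4, -8.0]
wrist_force: [-16.4, 3.9, 10.1]
gripper_width: 0.0001
grip_force: 8.1
t 12.7 box [ 0.0044 -0.1282  0.062 ] rpy [-179.97    0.44   -8.01] F [-16.4   3.9  10.1] w 0.0001462973370759222
```

Against the stop at 16 N. I'll back off, lift and check.

```bash
python3 -m crank '-0.006 0 0 0 0 0 0;-0.006 0.002 0 0 0 0 0;-0.006 0.002 0 0 0 0 0;-0.004 0 0 0 0 0 0;0 0 -0.03 0 0 0 0;0 0 -0.05 0 0 0 0;0 0 -0.05 0 0 0 0;-0.05 0 -0.03 0 0 0 0;-0.05 0 0 0 0 0 0;-0.05 0 0 0 0 0 0'; python3 -m crank '-0.03 0 0 0 0 0 0;0 0 0 0 0 0 0;0 0 0 0 0 0 0;0 0 0 0 0 0 0;0 0 0 0 0 0 0;0 0 0 0 0 0 0;0 0 0 0 0 0 0;0 0 0 0 0 0 0;0 0 0 0 0 0 0;0 0 0 0 0 0 0'
python3 - <<'E'
from h import *
from plant import eyes
show()
c=eyes.snapshot('top');np.savez('top2.npz',**c)
cv2.imwrite('pics/t2.png',cv2.resize(c['frame'][140:290,330:530,::-1],(800,600),interpolation=2))
B=tobox(cloud(c))
m=(abs(B[...,2]-.094)<.004)&(abs(B[...,0])<.05)&(B[...,1]<.1);print('cover edge',np.percentile(B[m][:,1],[.5,2]))
E
```

```text
time_s: 13.95
tool_pos: [0.4003, -0.0991, 0.2227]
orientation: [180.0, -0.1, -8.0]
wrist_force: [0.1, -0.2, 0.5]
gripper_width: -0.0001
grip_force: 0.0
time_s: 15.2
tool_pos: [0.3718, -0.095, 0.2223]
orientation: [180.0, -0.0, -8.0]
wrist_force: [1.2, -0.4, 0.4]
gripper_width: 0.0
grip_force: 0.0
t 15.2 box [-0.1943 -0.1313  0.2223] rpy [ 1.80e+02 -1.00e-02 -8.04e+00] F [ 1.2 -0.4  0.4] w 3.246976970888194e-05
cover edge [-0.01178171 -0.00994292]
```

View pics/t2.png

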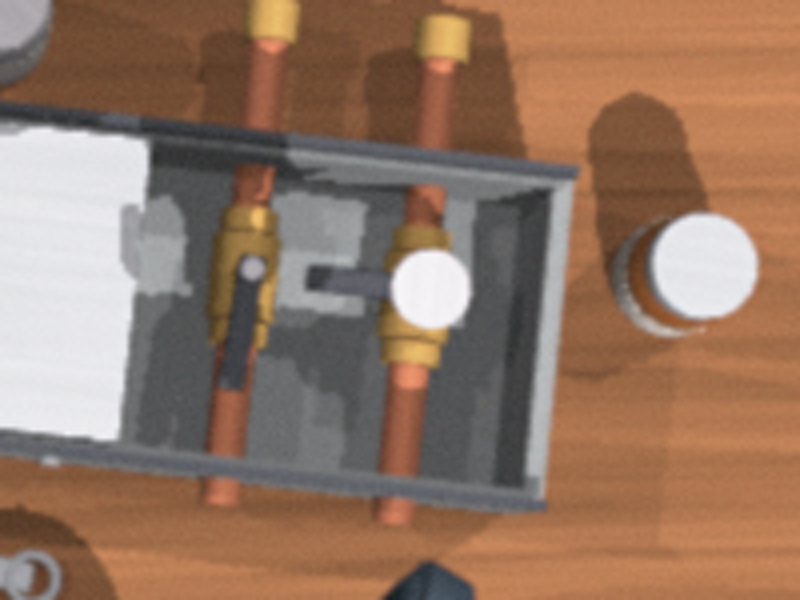

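The marked bar lies square across its pipe, with its tip at (308, 278) and the disc at (430, 290). The plain lever hasn't moved and the cover edge is still at column 140.

```bash
python3 -c "
from plant import workorder;print(workorder.sign_off())"
```

```text
the job is handed in; nothing more can be done
None
```

The job is handed in at about 15 s: the cover is open by about 0.22 m, the disc lever is shut against its stop, the plain lever is unmoved, and the arm kept clear of the jar, tin and wrenches; sign-off returned no verdict.

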